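# Hold the coffee grinder on pulse

## Robot

A 6-joint arm with a two-finger parallel gripper is mounted at the origin on the work surface. World frame = base frame: x ahead of the robot, y to its left, z up, the work surface at z = 0. Lengths are in m, angles in rad, forces in N, time in s.
With the tool pointing down it reaches from about 0.35 to 0.975 m from the base axis. Payload 4.9 kg.
Tool frame: the origin (TCP) lies midway between the tips of the shut fingers; the grasp point (between the pads) lies 19 mm behind it; z points along the fingers, y is the line along which they close (so a half turn about z gives the same grasp; the last joint's range is limited). The gripper opens to 85 mm and grips with 20 to 120 N. Pads are 22 mm wide; open, the fingers measure 114 mm over their backs; the gripper's body (76 mm by 85 mm) begins 54 mm behind the grasp point. The pads swing forward as they close: fully open they stand 13 mm farther back than shut.
Start: joints at [0.982, 0.053, 1.613, -0, 1.476, -0.119], TCP at [0.283, 0.557, 0.205] pointing down, gripper open.
Joint ranges: [-3.01, 3.01], [-1.01, 2.22], [0.06, 2.58], [-1.02, 4.17], [0.09, 2.62], [-3.14, 3.14]. Speed limits (rad/s): [2.57, 2.57, 3.14, 3.14, 3.14, 3.14].

## Interface

Orientations are given as a unit quaternion [w, x, y, z].
In Python, from cell import r gives the robot as it stands. Calls block until the motion is done:
- r.reach(position, orientation): joint-space move of the TCP to a pose.
- r.movel(position, rotation=None, vel=0.15, force_limit=None): straight line of the TCP; rotation=None keeps the orientation; vel is the mean speed in m/s. With force_limit (N) it stops when the force on the tool has changed by that much, and returns True; else False.
- r.movej(angles): joint-space move.
- r.gripper_to(opening, force=None): finger opening in m; force is the grip in N (None keeps the last); returns when the fingers have stopped.
- r.dwell(seconds).
- r.inverse_kinematics(position, orientation): joint angles nearest the present ones, or None.
- r.capture(name): name is "scene" or "top"; returns a dict with "frame" (400x640x3 uint8, red, green, blue), "z_map" (400x640 float32, m along the optical axis (not along the pixel's ray), 0 where there is no reading), "camera_matrix" (3x3 intrinsics, pixels), "k1" (the pictures are not rectified: a ray, as slopes to the right and down, at radius r is drawn at 1 + k1 r^2 times it, then the intrinsics apply), "eye" and "orientation" of the camera in the world. Camera axes: x right, y down, z forward; pixel columns grow to the right and rows downward; lengths in m; the calibration is good to about 2 mm. A picture is of the moment at which its call begins.
A pose or a line that the arm cannot do raises r.PlanningError and nothing moves.
- r.hand_in(): hands the job in; it is judged then, once.
Readings, each from a call of its own:
- r.get_clock(): time.
- r.get_q(): joint angles.
- r.get_joint_velocities(): joint speeds.
- r.get_joint_efforts(): joint torques, N m.
- r.get_tool_pos(): TCP position.
- r.get_eef_rot(): TCP orientation.
- r.get_force(): force on the tool from outside, world axes, zero at the start.
- r.get_torque(): the same for the moment, N m.
- r.get_grip_width(): finger opening in m.
- r.get_grip_force(): force on a finger pad.
Only numpy, scipy, OpenCV 4.12 (cv2) and the standard library are available. Lean on these libraries where they do the work, as an engineer would, in place of code of your own. Each camera call takes 0.05 s, during which the arm holds its last target. There are 200 camera calls.

## Task

Run the coffee grinder on pulse: lower its lid into the mouth with the two lugs through the two slots until it is right down, then twist it clockwise against the spring to the pulse mark, half way to the lock (about 30 degrees). Never turn it on into the lock click. Finish while still gripping the lid and holding it steady at pulse, because it springs back if you let go; leave everything else on the table where it stands.

Things in the scene. Friction and masses are not known exactly. Their poses are not given: they have to be found in the camera images.
- grinder: Coffee grinder: round aluminium motor base 125 mm tall, 106 mm across the rim, 112 mm at the foot, open at the top with a blade in its bowl. It sticks to the table and cannot move. Origin on its axis at the table, z up; its two slots lie on its +x and -x. With the lid fully down the lid's origin is on the same axis, 109 mm up.
- mouth (a point): Centre of the grinder's mouth (71 mm across) at rim height, axes as the grinder's. The rim slots at +x and -x are 17 mm wide and reach 45 mm from the axis: a lid centred to 1.5 mm and turned right to 4 degrees drops in. Under the 8 mm lip the lugs run only clockwise (seen from above), 2 mm of play upward.
- pulse_mark (a point): Wide black bar on the rim 30 degrees clockwise from the +x slot, 50 mm from the axis: pulse, half way (another opposite). A thin bar marks each slot, where the lid enters (0 degrees); a pair of thin bars marks the lock at 60. A ball detent resists from 48, clicks at 55 degrees; end stop 63.
- lid: The grinder's lid, grey plastic, 60 mm tall, 95 to 170 g: a disc 94 mm across with a straight grip bar on top. Origin at the centre of its underside, z up. Under the disc a plug 67 mm across, 16 mm deep, with two lugs at its foot on +x and -x, 12 mm wide, 6 mm tall, reaching 42.5 mm from the axis. A half turn of the lid makes no difference.
- lid_bar (a point): Middle of the lid's grip bar, 44 mm above the lid's origin, same axes. The bar lies along the lid's x axis, over the lugs (which the disc hides), so it points where they point: 64 mm long, 18 mm wide (y), flat sides from 27 to 60 mm above the lid's origin.
- pulse_ring (a joint): Angle (rad) of the spring-loaded switch ring in the grinder's track, pushed clockwise by the lid's lugs: 0 at rest, about 0.44 at pulse, lock click at about 0.88, stop 1.02. The lugs reach it 0.08 rad past the slots' middle. Its spring pushes back with 0.05 Nm at rest, 0.09 Nm at pulse.
- canister_lid: Bystander: steel lid of a canister, 92 mm across, 48 mm tall, with a small round knob and no bar. Origin at the centre of its underside.
- tamper: Bystander: coffee tamper, 58 mm steel foot and dark wooden handle, 90 mm tall. Origin at the centre of its underside.
- thermal_jug: Bystander: steel thermal jug with black lid, 112 mm across, 200 mm tall, its handle reaching 87 mm from the axis on +x. Origin at the centre of its underside.
- canister: Bystander: steel canister with a flat wooden lid, 98 mm across, 131 mm tall. Origin at the centre of its underside.
- sugar_shaker: Bystander: white sugar shaker with steel top, 72 mm across, 126 mm tall. Origin at the centre of its underside.
- cup_stack: Bystander: stack of white tumblers, mouths down, 88 mm across, 153 mm tall. Origin at the centre of its underside.
- bun_plate: Bystander: paper plate 230 mm across with a bun on it, 54 mm tall. Origin at the centre of its underside.
There are look-alikes about, which are no part of the job. What is shaped like the lid but blue is not meant.

How it is judged:
By the outcome, as a careful person would: the job done as asked, in the order asked, and still so for the second after the job is handed in, while the arm keeps its last pose, push and grip.
It also fails if it takes over 51 s, if anything falls off the work surface, if the arm or the gripper's body presses on something with over 40 N, if the wrist force passes 120 N, or if a joint passes its speed limit or range.

## Working session

There is one attempt and no reset: what is moved stays moved. The work goes in short steps, each a Python script; the robot and the scene stay as the last script left them, time stands still between calls to the robot, and variables do not carry over. Pictures are saved under pics/ and viewed, at most 10 in all, crops included, and the job is handed in when it is done.

```bash
mkdir -p pics; ls; python3 - <<'E'
from cell import r
import cv2,numpy as np,pickle
D={}
for n in("scene","top"):
    c=r.capture(n);D[n]=c
    cv2.imwrite(f"pics/{n}0.png",c["frame"][:,:,::-1])
    print(n,c["camera_matrix"].tolist(),c["k1"],c["eye"],c["orientation"],(c["z_map"]>0).mean())
pickle.dump(D,open("d0.pkl","wb"));print(r.get_clock())
E
```

```text
pics
scene [[420.5798618153258, 0.0, 318.98083912617733], [0.0, 420.5798618153258, 204.36323308479825], [0.0, 0.0, 1.0]] 0.009393405016502793 [ 1.05940437 -0.6269917   1.25388362] [-0.29686133  0.89128177  0.32644388 -0.10452052] 0.996046875
top [[478.0006946515065, 0.0, 317.50063227234915], [0.0, 478.0006946515065, 207.39526018077035], [0.0, 0.0, 1.0]] -0.06052985066383131 [0.41317938 0.01580004 1.41118864] [-0.02762787  0.70711941 -0.70598893  0.02825722] 0.99584765625
0.1
```

View pics/top0.png

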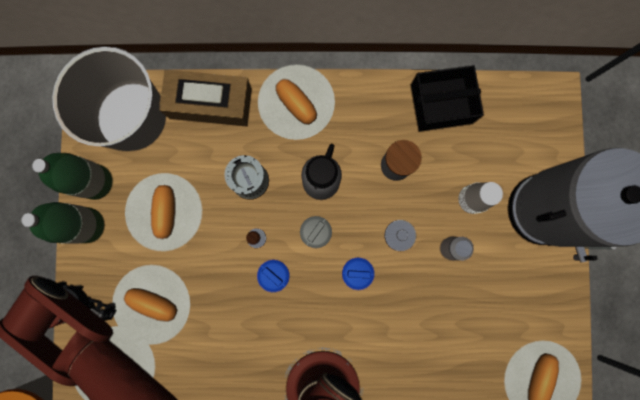

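View pics/scene0.png

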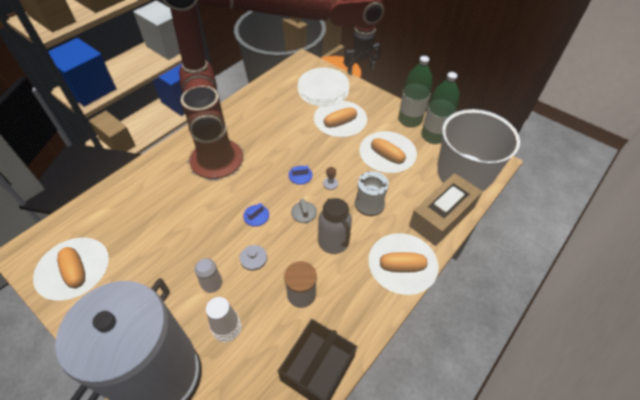

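Top view: candidates for the lid are the grey disc with a bar at (316,232), a steel disc with a round knob at (400,236), which is the canister lid, and blue discs with bars at (273,276) and (358,274). Only (316,232) is both grey and barred. The grinder is at (246,176), with the tamper at (256,238) and the jug at (322,172). I'll confirm with an enlarged crop and measure.

```bash
cat > h.py <<'E'
import numpy as np,cv2
from scipy.spatial.transform import Rotation as R
def rot(q): return R.from_quat([q[1],q[2],q[3],q[0]])
def rays(c,uv):
    K=c["camera_matrix"];uv=np.atleast_2d(uv).astype(float)
    d=(uv-[K[0,2],K[1,2]])/[K[0,0],K[1,1]];s=d.copy()
    for _ in range(10): s=d/(1+c["k1"]*(s**2).sum(1,keepdims=True))
    return rot(c["orientation"]).apply(np.c_[s,np.ones(len(s))])
def onplane(c,uv,z):
    d=rays(c,uv);e=np.array(c["eye"]);return e+d*((z-e[2])/d[:,2])[:,None]
def cloud(c):
    v,u=np.mgrid[0:400,0:640];d=rays(c,np.c_[u.ravel(),v.ravel()])
    return (np.array(c["eye"])+d*c["z_map"].reshape(-1,1)).reshape(400,640,3)
E
python3 - <<'E'
import pickle,cv2,numpy as np
from h import *
D=pickle.load(open("d0.pkl","rb"));c=D["top"]
f=np.clip(c["frame"].astype(float)*1.5,0,255).astype(np.uint8)[:,:,::-1]
a=cv2.resize(f[150:205,215:285],None,fx=5.7,fy=5.7,interpolation=cv2.INTER_CUBIC)
b=cv2.resize(f[205:260,281:351],None,fx=5.7,fy=5.7,interpolation=cv2.INTER_CUBIC)
cv2.imwrite("pics/crop1.png",np.hstack([a,b]))
P=cloud(c)
for n,(u,v) in dict(lid=(316,232),grinder=(246,176),canlid=(400,236),blue=(273,276),tamper=(256,238),jug=(322,172)).items():
    w=P[v-28:v+28,u-28:u+28].reshape(-1,3);h=w[w[:,2]>.012]
    print(n,P[v,u].round(3),"maxz",np.percentile(h[:,2],99).round(3),"xy range",np.percentile(h,[2,98],axis=0).round(3).tolist())
Z=P[...,2]
# lid: disc (z~.02-.03) and bar (z>.05)
sub=np.zeros((400,640),bool);sub[208:256,292:342]=1
bar=P[sub&(Z>.048)&(Z<.07)];q=P[sub&(Z>.02)&(Z<.07)]
(mc,ms,ma)=cv2.minAreaRect(bar[:,:2].astype(np.float32)*1000);print("bar",mc,ms,ma,len(bar),bar[:,2].mean())
print("disc",cv2.minEnclosingCircle(q[:,:2].astype(np.float32)*1000),np.percentile(q[:,2],[5,25,50,75,95]).round(3))
sub[:]=0;sub[148:206,215:275]=1
rim=P[sub&(Z>.117)&(Z<.135)]
x,y=rim[:,0],rim[:,1];s=np.linalg.lstsq(np.c_[x,y,np.ones_like(x)],x*x+y*y,rcond=None)[0]
print("rim",cv2.minEnclosingCircle(rim[:,:2].astype(np.float32)*1000),s[:2]/2,rim[:,2].mean())
E
```

```text
lid [0.45  0.019 0.062] maxz 0.066 xy range [[0.411, -0.022, 0.018], [0.495, 0.062, 0.063]]
grinder [0.605 0.214 0.091] maxz 1.411 xy range [[0.553, 0.163, 0.017], [0.652, 0.264, 0.13]]
canlid [ 0.44  -0.221  0.047] maxz 0.504 xy range [[0.402, -0.267, 0.014], [0.484, -0.184, 0.051]]
blue [0.327 0.14  0.057] maxz 0.066 xy range [[0.284, 0.1, 0.018], [0.368, 0.186, 0.064]]
tamper [0.433 0.185 0.089] maxz 1.411 xy range [[0.356, 0.016, 0.013], [0.457, 0.211, 1.411]]
jug [0.6   0.003 0.202] maxz 1.411 xy range [[0.548, -0.043, 0.038], [0.665, 0.054, 0.205]]
bar (452.4461364746094, 20.35359001159668) (17.793283462524414, 63.0517463684082) 54.51483917236328 143 0.05928175197048747
disc ((452.048583984375, 20.24326515197754), 46.7485237121582) [0.021 0.024 0.027 0.03  0.061]
rim ((605.455810546875, 216.2598419189453), 53.58057403564453) [0.60515201 0.21598838] 0.12481744772909897
```

View pics/crop1.png

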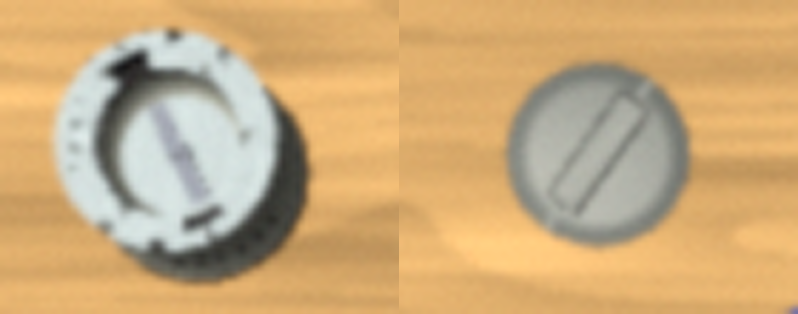

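The crop confirms the grey barred lid (right). On the grinder (left), the slots are at crop (128,65) and (203,218), the wide pulse marks at (173,33) and (157,247), and the lock marks at (222,50) and (105,227). Next I measure the slot angle from the black marks and cross-check the centres in the scene view.

```bash
python3 - <<'E'
import pickle
from h import *
D=pickle.load(open("d0.pkl","rb"));c0=np.array([.6053,.2161])
for n in("top","scene"):
    c=D[n];P=cloud(c);Z=P[...,2]
    def near(xy,rad): return np.hypot(P[...,0]-xy[0],P[...,1]-xy[1])<rad
    rim=P[near(c0,.06)&(Z>.119)&(Z<.131)].astype(float)
    x,y=rim[:,0],rim[:,1]
    # per-angle extremes: robust outer edge
    print(n,"rim hull",cv2.minEnclosingCircle(rim[:,:2].astype(np.float32)*1000),"z",np.median(rim[:,2]).round(4))
    bar=P[near((.452,.02),.045)&(Z>.05)&(Z<.07)]
    print("bar",cv2.minAreaRect(bar[:,:2].astype(np.float32)*1000),len(bar))
    # rim plane darkness: fine polar unwrapping by rim-plane rays
    v,u=np.mgrid[0:400,0:640];Q=onplane(c,np.c_[u.ravel(),v.ravel()],.125).reshape(400,640,3)
    g=cv2.cvtColor(c["frame"],cv2.COLOR_RGB2GRAY).astype(float)
    # centre by bright annulus edge from image
    d=Q[...,:2]-c0;rr=np.hypot(*np.moveaxis(d,-1,0));th=np.degrees(np.arctan2(d[...,1],d[...,0]))
    for lo,hi in((.047,.0525),(.037,.045)):
        o=[]
        for a in range(-180,180,6):
            m=(rr>lo)&(rr<hi)&(abs((th-a+180)%360-180)<4);o.append(f"{a}:{g[m].min():.0f}" if m.any() else f"{a}:-")
        print(lo,' '.join(o))
E
```

```text
top rim hull ((605.4635620117188, 216.28306579589844), 53.563167572021484) z 0.1248
bar ((452.4461364746094, 20.35359001159668), (17.793283462524414, 63.0517463684082), 54.51483917236328) 143
0.047 -180:52 -174:111 -168:109 -162:123 -156:91 -150:91 -144:119 -138:129 -132:127 -126:123 -120:135 -114:132 -108:116 -102:116 -96:132 -90:132 -84:133 -78:117 -72:117 -66:131 -60:137 -54:141 -48:138 -42:132 -36:101 -30:101 -24:136 -18:143 -12:130 -6:74 0:74 6:136 12:140 18:124 24:117 30:121 36:127 42:135 48:137 54:141 60:143 66:144 72:144 78:144 84:145 90:141 96:141 102:139 108:139 114:137 120:136 126:138 132:132 138:130 144:95 150:95 156:136 162:128 168:105 174:52
0.037 -180:144 -174:137 -168:84 -162:58 -156:55 -150:65 -144:66 -138:98 -132:142 -126:146 -120:144 -114:144 -108:144 -102:147 -96:140 -90:127 -84:121 -78:134 -72:145 -66:140 -60:140 -54:140 -48:135 -42:131 -36:127 -30:107 -24:107 -18:133 -12:133 -6:141 0:140 6:143 12:52 18:22 24:18 30:18 36:21 42:54 48:128 54:144 60:140 66:139 72:139 78:122 84:130 90:127 96:127 102:139 108:138 114:142 120:146 126:144 132:136 138:145 144:124 150:108 
[... 485 characters left out ...]
0:142 6:177 12:195 18:179 24:178 30:178 36:186 42:199 48:201 54:200 60:208 66:204 72:204 78:205 84:206 90:205 96:204 102:204 108:205 114:208 120:208 126:210 132:210 138:194 144:187 150:193 156:201 162:201 168:187 174:171
0.037 -180:205 -174:192 -168:182 -162:143 -156:103 -150:101 -144:139 -138:179 -132:179 -126:200 -120:208 -114:203 -108:206 -102:207 -96:207 -90:200 -84:200 -78:202 -72:203 -66:206 -60:204 -54:204 -48:205 -42:206 -36:200 -30:200 -24:197 -18:201 -12:194 -6:202 0:198 6:177 12:135 18:135 24:109 30:125 36:156 42:182 48:192 54:192 60:206 66:206 72:207 78:209 84:209 90:207 96:207 102:209 108:211 114:212 120:210 126:208 132:207 138:203 144:199 150:200 156:205 162:213 168:208 174:205
```

```bash
cat >> h.py <<'E'
def down(deg):
    q=(R.from_euler('z',deg,degrees=True)*R.from_euler('x',180,degrees=True)).as_quat();return [q[3],q[0],q[1],q[2]]
G=np.array([.6055,.2161]);L=np.array([.4525,.0200]);BAR=-35.2
E
python3 - <<'E'
import pickle
from h import *
from cell import r
D=pickle.load(open("d0.pkl","rb"))
for n in("top","scene"):
    c=D[n];v,u=np.mgrid[0:400,0:640];d=onplane(c,np.c_[u.ravel(),v.ravel()],.125)[:,:2]-G
    g=cv2.cvtColor(c["frame"],cv2.COLOR_RGB2GRAY).astype(float).ravel();rr=np.hypot(*d.T);th=np.degrees(np.arctan2(d[:,1],d[:,0]))
    for a,lo,hi,w in((-3,.046,.0525,14),(177,.046,.0525,14),(-33,.046,.0525,12),(147,.046,.0525,12),(27,.039,.044,28),(207,.039,.044,28)):
        e=(th-a+180)%360-180;m=(rr>lo)&(rr<hi)&(abs(e)<w)
        k=np.clip(np.percentile(g[m],75)-g[m]-8,0,None);print(n,a,(e[m]*k).sum()/k.sum(), (rr[m]*k).sum()/k.sum())
for y in(BAR,BAR+180):
    for p,ang in((L,y),(G,y+62.2),(G,y-117.8),(G,y+32.2),(G,y-147.8)):
        q=r.inverse_kinematics([*p,.14],down(ang));print(round(ang,1),None if q is None else np.round(q,2))
E
```

```text
top -3 -0.9656833459393703 0.04946287868212753
top 177 -0.39909743956758426 0.05089146904164829
top -33 -0.28770956669133224 0.05021627878584968
top 147 -0.8823098427095478 0.05014966050889187
top 27 -0.4353656371694926 0.0413354161644728
top 207 -1.6855956561342165 0.0416686092064148
scene -3 0.5947975879628782 0.05155321537923247
scene 177 -2.907018896930952 0.05078182888703692
scene -33 -0.35705685383837593 0.05057478538036217
scene 147 -1.670177448232087 0.04996402699629526
scene 27 0.0012465938612203009 0.04112481178750501
scene 207 -1.768171527630048 0.041130171956834355
-35.2 [-0.12 -0.33  2.07 -0.    1.4   2.06]
27.0 [ 0.23  0.14  1.63 -0.    1.37  1.33]
-153.0 [ 0.23  0.14  1.63  0.    1.37 -1.81]
-3.0 [ 0.23  0.14  1.63 -0.    1.37  1.85]
-183.0 [ 0.23  0.14  1.63  0.    1.37 -1.29]
144.8 [-0.12 -0.33  2.07  0.    1.4  -1.08]
207.0 [ 0.23  0.14  1.63  0.    1.37 -1.81]
27.0 [ 0.23  0.14  1.63 -0.    1.37  1.33]
177.0 [ 0.23  0.14  1.63  0.    1.37 -1.29]
-3.0 [ 0.23  0.14  1.63 -0.    1.37  1.85]
```

```bash
python3 - <<'E'
from h import *
from cell import r
r.reach([*L,.14],down(BAR+180))
r.gripper_to(.05)
print(r.movel([*L,.033],vel=.1,force_limit=8),r.get_tool_pos())
r.gripper_to(0.0,60)
print(r.get_grip_width(),r.get_grip_force(),r.get_force(),r.get_torque())
r.movel([*L,.12],vel=.12)
r.movel([*L,.20],vel=.15)
print(r.get_grip_width(),r.get_force(),r.get_clock())
r.reach([*G,.182],down(206.3))
print(r.get_tool_pos(),r.get_force(),r.get_torque(),r.get_clock())
import pickle;D={}
for n in("scene","top"): D[n]=r.capture(n)
pickle.dump(D,open("d1.pkl","wb"))
f=[np.clip(D[n]["frame"].astype(float)*k,0,255).astype(np.uint8)[:,:,::-1] for n,k in(("scene",1.),("top",1.5))]
cv2.imwrite("pics/c2.png",np.hstack([cv2.resize(f[0][110:230,310:430],(396,396),interpolation=2),cv2.resize(f[1][110:230,190:310],(396,396),interpolation=2)]))
E
```

```text
False [0.45322038 0.0199342  0.03379322]
-6.304587123138286e-05 2.2237593680620193 [-0.79030189  0.16172099  3.8763722 ] [ 0.01397704  0.04384783 -0.0017433 ]
-0.00015459381011305356 [-0.05409866  0.05980712 -0.6773049 ] 5.8917
[0.6048622  0.21540333 0.18116274] [-0.20677132 -0.43914545  0.43545474] [ 0.00868583 -0.00544362  0.01834936] 6.875
```

View pics/c2.png

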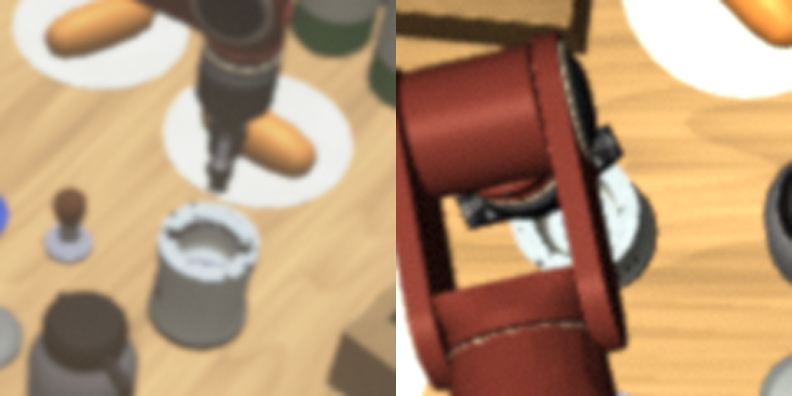

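The grasp missed: the fingers are shut on nothing (width 0). The left crop shows empty fingertips above the grinder mouth. I need to find where the lid is now.

```bash
python3 - <<'E'
import pickle
from h import *
D=pickle.load(open("d1.pkl","rb"))
D0=pickle.load(open("d0.pkl","rb"))
for n in("scene","top"):
    P=cloud(D[n]);Z=P[...,2];m=(np.hypot(P[...,0]-L[0],P[...,1]-L[1])<.075)&(Z>.012)
    w=P[m&(Z<.08)];b=P[m&(Z>.048)&(Z<.07)]
    print(n,len(w),cv2.minEnclosingCircle(w[:,:2].astype(np.float32)*1000),cv2.minAreaRect(b[:,:2].astype(np.float32)*1000),len(b),b[:,2].max())
t=lambda c,k,y,x:cv2.resize(np.clip(c["frame"][y:y+80,x:x+80].astype(float)*k,0,255).astype(np.uint8)[:,:,::-1],(390,390),interpolation=2)
cv2.imwrite("pics/c3.png",np.hstack([t(D["scene"],1.2,165,260),t(D["top"],1.5,190,276)]))
E
```

```text
scene 460 ((451.2662048339844, 20.074974060058594), 47.969879150390625) ((451.79931640625, 20.32874298095703), (18.239952087402344, 68.963134765625), 53.635528564453125) 84 0.06441988184430913
top 815 ((452.1740417480469, 20.371688842773438), 46.75700378417969) ((452.4595642089844, 20.30134391784668), (17.774282455444336, 63.13463592529297), 54.48881912231445) 143 0.06738207385951456
```

View pics/c3.png

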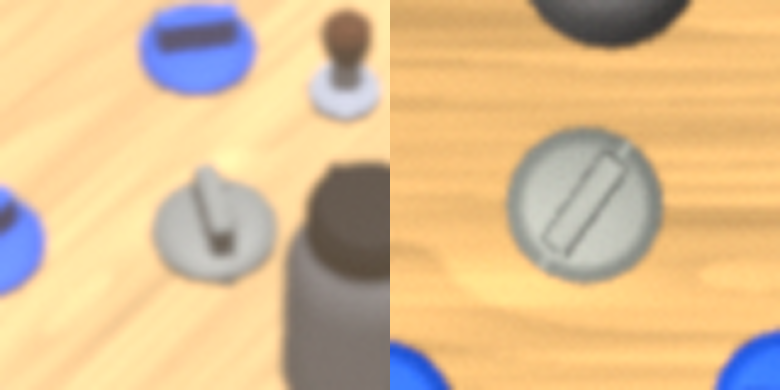

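The lid hasn't moved: same centre, same yaw. Before trying again I'll check the real fingertip position against the reported TCP, and how the gripper responds.

```bash
python3 - <<'E'
import pickle
from h import *
from cell import r
D=pickle.load(open("d1.pkl","rb"))
P=cloud(D["scene"]);m=(np.hypot(P[...,0]-.605,P[...,1]-.2155)<.07)&(P[...,2]>.14)&(P[...,2]<.24)
w=P[m];
for z in np.arange(.14,.24,.01):
    s=w[(w[:,2]>=z)&(w[:,2]<z+.01)]
    if len(s): print(z.round(2),len(s),s.min(0).round(3),s.max(0).round(3))
print(r.get_tool_pos(),r.get_eef_rot(),down(206.3),r.get_grip_width())
for o in(.05,.085,.0,.05):
    r.gripper_to(o);print(o,r.get_grip_width(),r.get_grip_force(),r.get_clock())
c=r.capture("scene")
P=cloud(c);m=(np.hypot(P[...,0]-.605,P[...,1]-.2155)<.07)&(P[...,2]>.14)&(P[...,2]<.24)
print(P[m][:,2].min(),m.sum())
cv2.imwrite("pics/c4.png",cv2.resize(c["frame"][90:210,310:430][:,:,::-1],(560,560),interpolation=2))
E
```

```text
0.2 1 [0.604 0.211 0.203] [0.604 0.211 0.203]
0.21 13 [0.598 0.2   0.211] [0.619 0.217 0.22 ]
0.22 13 [0.596 0.199 0.221] [0.617 0.209 0.23 ]
0.23 4 [0.608 0.2   0.231] [0.616 0.207 0.236]
[0.6052329  0.21491548 0.18221593] [ 2.56676052e-05 -2.26527954e-01  9.74004651e-01 -1.57655055e-04] [np.float64(-1.393042931277983e-17), np.float64(-0.2275011753997763), np.float64(0.9737778058631857), np.float64(5.962669365155415e-17)] 0.0001415297080973944
0.05 0.050159125296894584 0.0 7.5083
0.085 0.0849908901739934 0.0 7.95
0.0 -4.7496642391293074e-05 0.0 8.7167
0.05 0.05007658803436479 0.0 9.25
0.20797794819606863 32
```

View pics/c4.png

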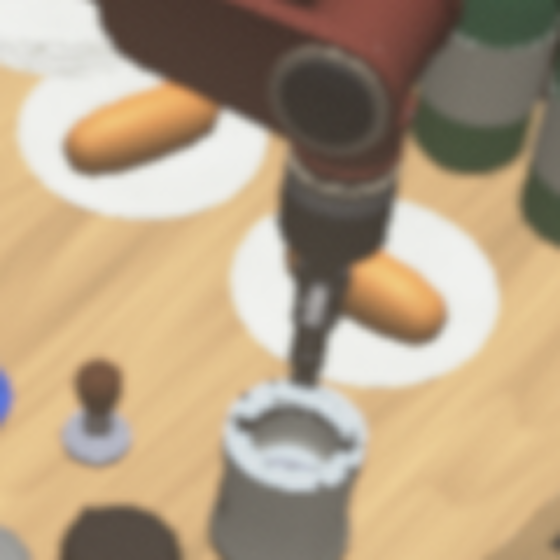

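```bash
python3 - <<'E'
import pickle
from h import *
D=pickle.load(open("d1.pkl","rb"));c=D["scene"]
def proj(c,p):
    s=rot(c["orientation"]).inv().apply(np.array(p)-c["eye"]);s=s[:2]/s[2];s=s*(1+c["k1"]*(s@s));K=c["camera_matrix"]
    return s*K[0,0]+[K[0,2],K[1,2]]
for z in(.18,.19,.2,.21,.22): print(z,proj(c,[.605,.215,z]).round(1))
g=cv2.cvtColor(c["frame"],cv2.COLOR_RGB2GRAY)
for row in range(156,178): print(row,g[row,366:390].tolist(),c["z_map"][row,376].round(3))
E
```

```text
0.18 [374.2 172.2]
0.19 [374.5 170.2]
0.2 [374.8 168.2]
0.21 [375.2 166.2]
0.22 [375.5 164.2]
156 [240, 240, 239, 240, 239, 233, 206, 149, 103, 98, 112, 117, 107, 88, 79, 82, 92, 99, 101, 101, 102, 106, 111, 116] 1.291
157 [240, 240, 240, 240, 239, 234, 216, 166, 119, 109, 117, 119, 107, 91, 90, 111, 135, 141, 128, 113, 103, 100, 104, 108] 1.293
158 [240, 240, 240, 240, 238, 231, 209, 164, 125, 120, 126, 123, 111, 102, 116, 155, 189, 197, 181, 152, 125, 108, 102, 101] 1.289
159 [241, 240, 240, 240, 236, 224, 188, 142, 121, 127, 136, 131, 116, 112, 138, 186, 221, 229, 223, 204, 173, 143, 121, 108] 1.296
160 [241, 240, 240, 240, 235, 218, 168, 121, 109, 124, 133, 129, 114, 112, 147, 200, 229, 236, 236, 230, 218, 196, 170, 143] 1.292
161 [240, 240, 240, 239, 235, 216, 163, 112, 94, 103, 112, 108, 100, 109, 156, 207, 232, 237, 238, 237, 234, 228, 218, 195] 1.293
162 [236, 239, 240, 240, 236, 222, 176, 118, 87, 83, 85, 85, 86, 113, 165, 215, 234, 238, 238, 239, 239, 237, 235, 229] 1.296
163 [227, 234, 238, 239, 238, 229, 195, 137, 92, 77, 76, 76, 87, 125, 180, 222, 234, 238, 238, 238, 239
[... 1145 characters left out ...]
206, 210, 213, 215, 219, 222, 221, 219] 1.496
173 [220, 217, 213, 217, 222, 223, 222, 223, 222, 222, 221, 221, 218, 215, 212, 210, 205, 202, 202, 201, 203, 203, 200, 198] 1.494
174 [223, 219, 212, 210, 215, 217, 218, 219, 220, 221, 222, 221, 219, 215, 215, 217, 215, 209, 203, 199, 195, 193, 191, 190] 1.488
175 [222, 215, 200, 187, 190, 196, 200, 205, 211, 217, 219, 220, 218, 217, 217, 219, 219, 217, 209, 200, 193, 189, 187, 187] 1.489
176 [213, 200, 180, 164, 160, 160, 162, 171, 182, 195, 204, 211, 217, 220, 221, 218, 218, 219, 216, 206, 197, 190, 186, 186] 1.493
177 [182, 163, 142, 128, 126, 125, 124, 129, 140, 155, 169, 180, 198, 215, 220, 219, 218, 220, 220, 214, 204, 194, 188, 186] 1.512
```

The fingertip appears at z≈0.203 in the scene image (edge at row 167.7) while the TCP reads 0.182. So the tips sit about 20 mm behind the reported TCP, and the first grasp closed just over the bar. I'll retry 20 mm lower, guarded by force.

```bash
python3 - <<'E'
from h import *
from cell import r
r.movel([.6055,.2161,.21],vel=.15)
r.reach([*L,.12],down(BAR+180))
print(r.movel([*L,.013],vel=.08,force_limit=6),r.get_tool_pos(),r.get_force())
r.gripper_to(0.0,70)
print(r.get_grip_width(),r.get_grip_force(),r.get_force(),r.get_torque())
if r.get_grip_width()>.012:
    z=r.get_tool_pos()[2]
    r.movel([*L,z+.03],vel=.08)
    r.dwell(.3);print(r.get_grip_width(),r.get_force(),r.get_torque(),r.get_tool_pos())
print(r.get_clock())
E
```

```text
False [0.45309403 0.01994391 0.01364115] [ 0.04679806  0.63292471 -0.3300966 ]
0.016346459277850587 70.96423387527466 [-0.53944837  0.39197531  3.4678965 ] [0.01849431 0.01599602 0.00505051]
0.01662759452375525 [-0.27742389  0.13134287 -1.43406405] [-0.00305653  0.02300815  0.02774428] [0.45208907 0.02004753 0.04310397]
13.375
```

Lid lifted, with about 1.4 N of weight on the wrist. Next: over the grinder, one picture for a measurement, then a guarded descent.

```bash
cat >> h.py <<'E'
Z0=.0136  # TCP z when the lid's origin is at z=0
E
python3 - <<'E'
import pickle
from h import *
from cell import r
r.movel([*L,.18],vel=.2)
r.reach([*G,.165],down(206.3))
D={n:r.capture(n) for n in("scene","top")}
pickle.dump(D,open("d2.pkl","wb"));p=r.get_tool_pos();print(p,r.get_force(),r.get_torque(),r.get_grip_width())
P=cloud(D["scene"]);z0=p[2]-Z0
m=(np.hypot(P[...,0]-G[0],P[...,1]-G[1])<.07)&(P[...,2]>z0+.012)&(P[...,2]<z0+.03)
w=P[m];print(len(w),cv2.minEnclosingCircle(w[:,:2].astype(np.float32)*1000),np.percentile(w[:,2]-z0,[5,50,95]))
hit=r.movel([*G,Z0+.112],vel=.03,force_limit=6)
print(hit,r.get_tool_pos(),r.get_tool_pos()[2]-Z0,r.get_force(),r.get_torque(),r.get_clock())
t=cv2.resize(D["scene"]["frame"][100:220,310:430][:,:,::-1],(480,480),interpolation=2);c=r.capture("scene")["frame"]
cv2.imwrite("pics/c5.png",np.hstack([t[:,:400],cv2.resize(c[100:220,310:430][:,:,::-1],(480,480),interpolation=2)[:,:400]]))
E
```

```text
[0.60515259 0.21486075 0.16502999] [ 0.15525242 -0.71053072 -0.77862503] [-0.00081581 -0.03404691 -0.03727369] 0.016686363495695133
315 ((605.9298095703125, 213.80699157714844), 49.300697326660156) [0.01588078 0.02243946 0.02768265]
False [0.60569743 0.2161459  0.12593032] 0.11233032130272111 [-0.10790668  0.34238806 -2.13489903] [ 0.01272907 -0.01259806  0.0129238 ] 16.7583
```

View pics/c5.png

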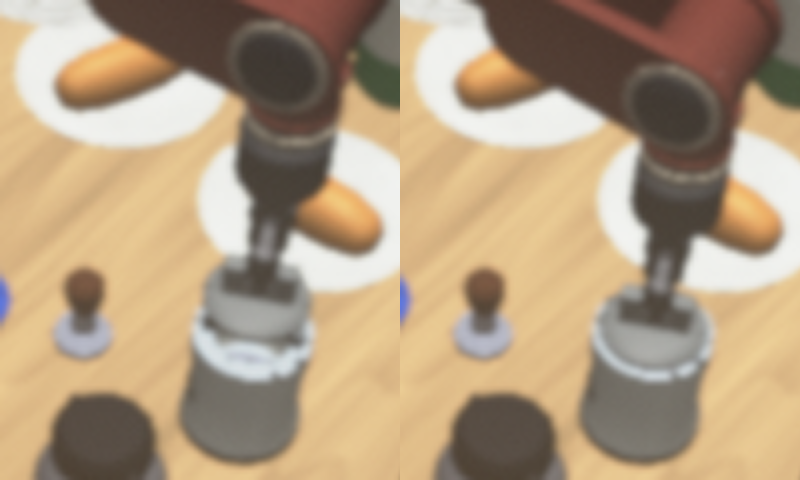

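It dropped into the slots (lid origin at 112 mm, no contact yet). In the right-hand crop the disc sits level, just above the rim. Now I seat it, then twist clockwise in steps while watching yaw and torque.

```bash
python3 - <<'E'
from h import *
from cell import r
r.gripper_to(0.0,90)
hit=r.movel([*G,Z0+.104],vel=.015,force_limit=6)
p=np.array(r.get_tool_pos());print(hit,p,p[2]-Z0,r.get_force(),r.get_grip_width())
yaw=lambda: np.degrees(np.arctan2(*rot(r.get_eef_rot()).as_matrix()[[1,0],0]))%360
z=p[2]-.0003
for a in(200,194,188,182,176.8):
    r.movel([*G,z],down(a),vel=.02) if 0 else r.reach([*G,z],down(a))
    r.dwell(.15);print(a,yaw().round(2),np.round(r.get_tool_pos(),4),np.round(r.get_force(),1),np.round(r.get_torque(),3),r.get_grip_width())
    if abs(r.get_force()[:3]).max()>25: break
print(r.get_clock())
E
```

```text
True [0.60588345 0.2162021  0.12272577] 0.10912577068578062 [0.86781443 0.48385976 3.41331398] 0.015765366252469635
200 200.11 [0.6056 0.2164 0.1228] [-0.4  2.   2.2] [0.312 0.077 0.117] 0.01604697936450336
194 194.12 [0.6056 0.2163 0.1227] [-0.5  2.9  3.6] [0.357 0.119 0.148] 0.01590666515506124
188 188.12 [0.6056 0.2162 0.1227] [-1.1  2.7  3. ] [0.357 0.098 0.114] 0.015918060230221697
182 182.12 [0.6057 0.2161 0.1227] [0.5 2.5 5.9] [0.314 0.07  0.096] 0.015854198495006046
176.8 176.89 [0.6057 0.2161 0.1227] [-1.6  2.6  4.3] [ 0.266  0.172 -0.001] 0.016113365536431102
19.3667
```

```bash
python3 - <<'E'
from h import *
from cell import r
T=[]
for _ in range(10): r.dwell(.05);T.append([*r.get_torque(),*r.get_force()])
print(np.mean(T,0).round(3),np.std(T,0).round(3))
c=r.capture("scene");P=cloud(c);z0=.1091
m=(np.hypot(P[...,0]-G[0],P[...,1]-G[1])<.045)&(P[...,2]>z0+.045)&(P[...,2]<z0+.068)
w=P[m][:,:2]-G;u,s,vt=np.linalg.svd(w-w.mean(0),full_matrices=False)
print("bar pts",len(w),np.degrees(np.arctan2(vt[0,1],vt[0,0]))%180,s,cv2.minAreaRect((w*1000).astype(np.float32)))
f=cv2.resize(c["frame"][155:215,340:400][:,:,::-1],(590,590),interpolation=2);cv2.imwrite("pics/c6.png",f);print(r.get_clock())
E
```

```text
[ 0.306  0.124 -0.019 -0.85   2.211  4.858] [0.04  0.036 0.026 0.419 0.546 0.385]
bar pts 77 24.839987191847488 [0.11123229 0.07454482] ((3.3868865966796875, -8.478372573852539), (59.9813117980957, 31.424972534179688), 27.604290008544922)
19.9167
```

View pics/c6.png

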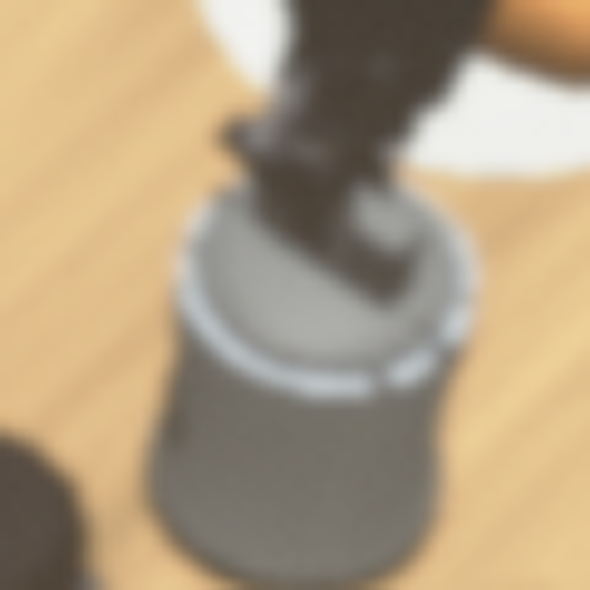

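```bash
python3 - <<'E'
import pickle
from h import *
c=pickle.load(open("d2.pkl","rb"))["scene"]
px=lambda x,y:[340+(x+.5)*60/590-.5,155+(y+.5)*60/590-.5]
a=onplane(c,[px(262,215),px(385,303)],.109+.027)[:,:2]-G
d=a[1]-a[0];print("edge",a.round(4),np.degrees(np.arctan2(d[1],d[0]))%180,np.hypot(*d))
for q in((440,345),(380,380)):
    b=onplane(c,[px(*q)],.125)[0,:2]-G;print(q,np.degrees(np.arctan2(b[1],b[0]))%360,np.hypot(*b))
E
```

```text
edge [[-0.0289 -0.0006]
 [ 0.0278 -0.0053]] 175.24753176005203 0.05681896225574834
(440, 345) 359.8278960918404 0.04921765468232831
(380, 380) 327.8595911553985 0.04990047244805041
```

The lid bar is at about 175–177° in world yaw, and the pulse mark is at about 357° (the same line). So it's turned about 30° and still down. The torque about z read close to zero, so I'll make a small back-and-forth check of the spring before handing in.

```bash
python3 - <<'E'
from h import *
from cell import r
def av():
    T=[]
    for _ in range(10): r.dwell(.04);T.append([*r.get_torque(),*r.get_force()])
    return np.mean(T,0).round(3)
z=r.get_tool_pos()[2]
for a in(180,184,180,176.6):
    r.reach([*G,z+.0005],down(a));M=rot(r.get_eef_rot()).as_matrix()
    print(a,np.degrees(np.arctan2(M[1,0],M[0,0]))%360,np.round(r.get_tool_pos(),4),av(),r.get_grip_width())
print(r.get_clock())
E
```

```text
180 179.99029817260356 [0.6054 0.2161 0.1227] [ 0.384 -0.173  0.114  0.814  2.243  0.457] 0.016141628910328883
184 183.90049780209807 [0.6051 0.2161 0.1228] [ 0.46  -0.035  0.068  0.266  1.933 -1.273] 0.016057590851553626
180 180.08928312166367 [0.6055 0.2161 0.1232] [ 0.444 -0.089  0.09   0.05   2.076 -1.241] 0.015769943262713804
176.6 176.68609065180362 [0.6055 0.2161 0.1233] [ 0.389 -0.083  0.075  0.099  1.855 -1.197] 0.016005514842028903
22.5833
```

The spring pushes back with about +0.08–0.1 Nm, as expected at pulse. I'll settle the lid the last half millimetre and hand in.

```bash
python3 - <<'E'
from h import *
from cell import r
r.movel([*G,.1227],vel=.005,force_limit=5);r.dwell(.4)
M=rot(r.get_eef_rot()).as_matrix()
print(np.degrees(np.arctan2(M[1,0],M[0,0]))%360,r.get_tool_pos(),r.get_force(),r.get_torque(),r.get_grip_width(),r.get_clock())
print(r.hand_in())
E
```

```text
176.60436867398099 [0.60557733 0.21611163 0.12280125] [ 0.56235848  1.5853274  -0.66749977] [ 0.34214099 -0.10696704  0.06228453] 0.016049846232015306 23.2417
the job is handed in; nothing more can be done
None
```

I handed the job in at about 23 s with the lid right down, turned about 30° clockwise to pulse and still gripped against the spring; the first grasp closed over the bar without moving the lid, and the second took hold.

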